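# Line up the reagent bottles by size beside the stirrer

### The arm

A 7-joint arm with a two-finger parallel gripper is mounted at the origin on the work surface. World frame = base frame: x ahead of the robot, y to its left, z up, the work surface at z = 0. Lengths are in m, angles in rad, forces in N, time in s.
With the tool pointing down it reaches from about 0.375 to 0.925 m from the base axis. Payload 3.1 kg.
Tool frame: the origin (TCP) lies between the finger pads; the fingertips stand 19 mm ahead of it and the grasp point (between the pads) is the TCP; z points along the fingers, y is the line along which they close (so a half turn about z gives the same grasp; the last joint's range is limited). The gripper opens to 85 mm and grips with 20 to 120 N. Pads are 22 mm wide; open, the fingers measure 114 mm over their backs; the gripper's body (76 mm by 85 mm) begins 54 mm behind the grasp point. The pads swing forward as they close: fully open they stand 13 mm farther back than shut.
Start: joints at [-1.306, 0.383, 0.044, 1.598, -0.018, 1.161, -0.05], TCP at [0.231, 0.608, 0.25] pointing down, gripper open.
Joint ranges: [-2.61, 2.61], [-0.41, 2.15], [-1.48, 1.57], [0, 2.5], [-1.57, 4.71], [0.05, 1.97], [-2.85, 2.85]. Speed limits (rad/s): [2.79, 2.79, 3.14, 3.14, 3.14, 3.14, 3.14].

### API

Orientations are given as a unit quaternion [x, y, z, w].
In Python, from bench import move_ptp, movel, move_j, move_gripper, pause, inverse_kinematics, read_camera, camera_params, MotionError, sign_off, look_for, tip_of, read_time_s, read_qpos, read_joint_vel, read_effort, read_eef_pos, read_tcp_rot, read_ft_force, read_ft_torque, read_finger_gap, read_grasp_force gives the robot as it stands. Calls block until the motion is done:
- move_ptp(position, orientation): joint-space move of the TCP to a pose.
- movel(position, orientation=None, speed=0.15): straight line of the TCP; orientation=None keeps the orientation; speed is the mean speed in m/s.
- move_j(angles): joint-space move.
- move_gripper(opening, effort=None): finger opening in m; effort is the grip in N (None keeps the last); returns when the fingers have stopped.
- pause(seconds).
- inverse_kinematics(position, orientation): joint angles nearest the present ones, or None.
- read_camera(name): name is "scene" or "side" or "wrist"; returns the picture (420x560x3 uint8, red, green, blue); there is no depth.
- camera_params(name): a dict with "K" (3x3 intrinsics, pixels), "dist_coeffs" ([k1, k2, p1, p2, k3] as OpenCV has them; the pictures are not rectified), "camera_from_world" (4x4, takes a point from world to camera coordinates). Camera axes: x right, y down, z forward; pixel columns grow to the right and rows downward; lengths in m; the calibration is good to about 2 mm. A picture is of the moment at which its call begins: read the wrist's pose just before it. camera_params takes no time and is no camera call; for the wrist camera it gives the pose at the moment of the call.
A pose or a line that the arm cannot do raises MotionError and nothing moves.
- sign_off(): hands the job in; it is judged then, once.
Trained networks look in the newest picture that a camera, given by its name, has taken for a name from the list of things; names that differ only in an ending like _2 or _b are one class to them, and where a whole thing is asked for, a point or a joint stands for the part that bears it (a point fixed in the world has none). Each returns a list of dicts, best first, with "confidence" (0 to 1); they miss things now and then, are a little off and sometimes report something else, mostly with a low value. They report only what shows in the picture. A call takes as long as a camera call.
- look_for(camera, name): "at" ([column, row] in pixels, amid what is visible of it).
- tip_of(camera, name): "at" ([column, row] in pixels: a listed point, or the origin of a listed thing).
Readings, each from a call of its own:
- read_time_s(): time.
- read_qpos(): joint angles.
- read_joint_vel(): joint speeds.
- read_effort(): joint torques, N m.
- read_eef_pos(): TCP position.
- read_tcp_rot(): TCP orientation.
- read_ft_force(): force on the tool from outside, world axes, zero at the start.
- read_ft_torque(): the same for the moment, N m.
- read_finger_gap(): finger opening in m.
- read_grasp_force(): force on a finger pad.
Only numpy, scipy, OpenCV 4.12 (cv2) and the standard library are available. Lean on these libraries where they do the work, as an engineer would, in place of code of your own. Each camera call takes 0.05 s, during which the arm holds its last target. There are 200 camera calls.

### The job

Line up the four brown reagent bottles by size on the row of black rubber discs, one bottle standing centred on each disc: the smallest on the disc next to the magnetic stirrer, then rising in size to the largest at the other end of the row. Keep the bottles upright all the time, and leave the glass flask where it stands.

Things in the scene. Friction and masses are not known exactly. Their poses are not given: they have to be found in the camera images.
- bottle_30: The smallest of the four loose brown-glass reagent bottles with black screw caps and a white paper band: body 34 mm in diameter, 78 mm tall over the cap; the cap is 26 mm in diameter and 24 mm high, with a 6 mm neck and then a sloping shoulder under it. Closed, rigid, a good grip by the cap from above. Origin: centre of the underside; z up along its axis. Starts upright on the bench.
- bottle_60: The second smallest of the four loose brown-glass reagent bottles with black screw caps and a white paper band: body 44 mm in diameter, 98 mm tall over the cap; the cap is 30 mm in diameter and 24 mm high, with a 6 mm neck and then a sloping shoulder under it. Closed, rigid, a good grip by the cap from above. Origin: centre of the underside; z up along its axis. Starts upright on the bench.
- bottle_125: The second largest of the four loose brown-glass reagent bottles with black screw caps and a white paper band: body 54 mm in diameter, 122 mm tall over the cap; the cap is 33 mm in diameter and 24 mm high, with a 6 mm neck and then a sloping shoulder under it. Closed, rigid, a good grip by the cap from above. Origin: centre of the underside; z up along its axis. Starts upright on the bench.
- bottle_250: The largest of the four loose brown-glass reagent bottles with black screw caps and a white paper band: body 64 mm in diameter, 150 mm tall over the cap; the cap is 36 mm in diameter and 24 mm high, with a 6 mm neck and then a sloping shoulder under it. Closed, rigid, a good grip by the cap from above. Origin: centre of the underside; z up along its axis. Starts upright on the bench.
- pad_a: Black rubber disc, 68 mm in diameter and 3 mm thick, fixed on a low white board (100 x 400 mm, 14 mm high, fixed to the bench) that carries a row of four such discs about 100 mm apart; this is the one at the -y end (robot's right is -y). Origin: centre of its underside, 14 mm above the bench; its top is 17 mm above the bench.
- pad_b: Black rubber disc, 68 mm in diameter and 3 mm thick, fixed on a low white board (100 x 400 mm, 14 mm high, fixed to the bench) that carries a row of four such discs about 100 mm apart; this is the one second from the -y end (robot's right is -y). Origin: centre of its underside, 14 mm above the bench; its top is 17 mm above the bench.
- pad_c: Black rubber disc, 68 mm in diameter and 3 mm thick, fixed on a low white board (100 x 400 mm, 14 mm high, fixed to the bench) that carries a row of four such discs about 100 mm apart; this is the one third from the -y end (robot's right is -y). Origin: centre of its underside, 14 mm above the bench; its top is 17 mm above the bench.
- pad_d: Black rubber disc, 68 mm in diameter and 3 mm thick, fixed on a low white board (100 x 400 mm, 14 mm high, fixed to the bench) that carries a row of four such discs about 100 mm apart; this is the one at the +y end (robot's right is -y). Origin: centre of its underside, 14 mm above the bench; its top is 17 mm above the bench.
- stirrer: Magnetic stirrer: fixed white box 120 x 120 mm, with a round steel plate on top, 54 mm high in all, standing just past one end of the row of discs (either end; centre about 125 mm from the end disc's). A small open glass dish (92 mm across, 42 mm high, fixed) stands past the other end. Origin: centre of its underside, on the bench.
- flask: Clear glass conical flask with a black stopper, loose, 64 mm in diameter at the base and 118 mm tall, standing among the bottles; a bystander to be left alone. Origin: centre of its underside.

How it is judged:
At the end, for the whole second after the job is handed in: The four bottles stand upright (within 0.1 rad) and at rest on the four discs, each within 14 mm of its disc's centre, in order of size with the smallest on the disc nearest the stirrer and the largest on the disc farthest from it (((horizontal distance between stirrer and pad_a below 0.25 m and horizontal distance between bottle_30 and pad_a below 0.014 m and z of bottle_30 in the frame of pad_a between -0.002 and 0.008 m and horizontal distance between bottle_60 and pad_b below 0.014 m and z of bottle_60 in the frame of pad_b between -0.002 and 0.008 m and horizontal distance between bottle_125 and pad_c below 0.014 m and z of bottle_125 in the frame of pad_c between -0.002 and 0.008 m and horizontal distance between bottle_250 and pad_d below 0.014 m and z of bottle_250 in the frame of pad_d between -0.002 and 0.008 m) or (horizontal distance between stirrer and pad_d below 0.25 m and horizontal distance between bottle_30 and pad_d below 0.014 m and z of bottle_30 in the frame of pad_d between -0.002 and 0.008 m and horizontal distance between bottle_60 and pad_c below 0.014 m and z of bottle_60 in the frame of pad_c between -0.002 and 0.008 m and horizontal distance between bottle_125 and pad_b below 0.014 m and z of bottle_125 in the frame of pad_b between -0.002 and 0.008 m and horizontal distance between bottle_250 and pad_a below 0.014 m and z of bottle_250 in the frame of pad_a between -0.002 and 0.008 m)) and angle between each of bottle_30, bottle_60, bottle_125, bottle_250's own z axis and vertical below 0.1 rad and linear speed of each of bottle_30, bottle_60, bottle_125, bottle_250 below 0.02 m/s and angular speed of each of bottle_30, bottle_60, bottle_125, bottle_250 below 0.2 rad/s); the robot touches nothing.
It fails at once if a bottle is tipped more than 0.6 rad (angle between any of bottle_30, bottle_60, bottle_125, bottle_250's own z axis and vertical above 0.6 rad).
It fails at once if the flask is moved more than 25 mm (distance of flask from where it was at the start of the episode above 0.025 m).
It also fails if it takes over 112 s, if anything falls off the work surface, if the arm or the gripper's body presses on something with over 40 N, if the wrist force passes 120 N, or if a joint passes its speed limit or range.

## Working session

There is one attempt and no reset: what is moved stays moved. The work goes in short steps, each a Python script; the robot and the scene stay as the last script left them, time stands still between calls to the robot, and variables do not carry over. Pictures are saved under pics/ and viewed, at most 14 in all, crops included, and the job is handed in when it is done.

```bash
ls; mkdir -p pics
python3 - <<'E'
from bench import *
import cv2,numpy as np
print(read_time_s())
for c in ("scene","side","wrist"):
    im=read_camera(c); cv2.imwrite(f"pics/{c}0.png",im[:,:,::-1])
    p=camera_params(c); print(c,p["K"],p["dist_coeffs"],np.round(p["camera_from_world"],3).tolist())
    if c=="wrist": continue
    for n in ("bottle_30","bottle_60","bottle_125","bottle_250","pad_a","stirrer","flask"):
        for f in (look_for,tip_of):
            print(n,f.__name__,[(np.round(d["at"]).tolist(),round(d["confidence"],2)) for d in f(c,n)])
print(read_time_s(),read_tcp_rot())
E
```

```text
pics
0.0
scene [[410.36891884   0.         278.13534696]
 [  0.         410.36891884 208.97720569]
 [  0.           0.           1.        ]] [-0.04574576  0.          0.          0.          0.        ] [[0.581, 0.814, 0.015, -0.313], [0.66, -0.461, -0.593, -0.343], [-0.475, 0.354, -0.805, 1.216], [0.0, 0.0, 0.0, 1.0]]
bottle_30 call [([105.0, 228.0], 0.91), ([203.0, 206.0], 0.84), ([333.0, 112.0], 0.65), ([305.0, 152.0], 0.6)]
bottle_30 call [([114.0, 237.0], 0.87), ([329.0, 126.0], 0.75), ([208.0, 222.0], 0.58), ([304.0, 165.0], 0.55)]
bottle_60 call [([105.0, 228.0], 0.91), ([203.0, 206.0], 0.84), ([333.0, 112.0], 0.65), ([305.0, 152.0], 0.6)]
bottle_60 call [([114.0, 237.0], 0.87), ([329.0, 126.0], 0.75), ([208.0, 222.0], 0.58), ([304.0, 165.0], 0.55)]
bottle_125 call [([105.0, 228.0], 0.91), ([203.0, 206.0], 0.84), ([333.0, 112.0], 0.65), ([305.0, 152.0], 0.6)]
bottle_125 call [([114.0, 237.0], 0.87), ([329.0, 126.0], 0.75), ([208.0, 222.0], 0.58), ([304.0, 165.0], 0.55)]
bottle_250 call [([105.0, 228.0], 0.91), ([203.0, 206.0], 0.84), ([333.0, 112.0], 0.65), ([305.0, 152.0], 0
[... 1769 characters left out ...]
, 272.0], 0.89), ([317.0, 209.0], 0.73)]
pad_a call [([300.0, 186.0], 0.88), ([359.0, 270.0], 0.78), ([317.0, 207.0], 0.78), ([337.0, 236.0], 0.75)]
stirrer call [([281.0, 160.0], 0.7), ([290.0, 364.0], 0.5)]
stirrer call [([282.0, 162.0], 0.92)]
flask call [([247.0, 233.0], 0.76)]
flask call [([250.0, 240.0], 0.8)]
wrist [[292.00941751   0.         277.75015362]
 [  0.         292.00941751 205.51919253]
 [  0.           0.           1.        ]] [-0.00302394  0.          0.          0.          0.        ] [[0.354, 0.935, -0.0, -0.649], [0.901, -0.342, 0.266, -0.036], [0.249, -0.095, -0.964, 0.377], [0.0, 0.0, 0.0, 1.0]]
1.55 [ 1.80387092e-01  9.83595697e-01 -2.94142835e-05 -1.87027985e-05]
```

View pics/scene0.png

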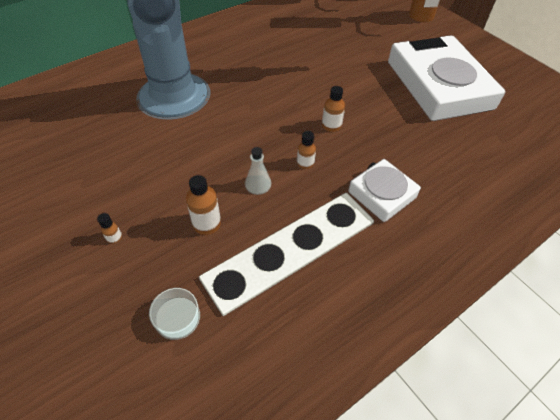

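View pics/side0.png

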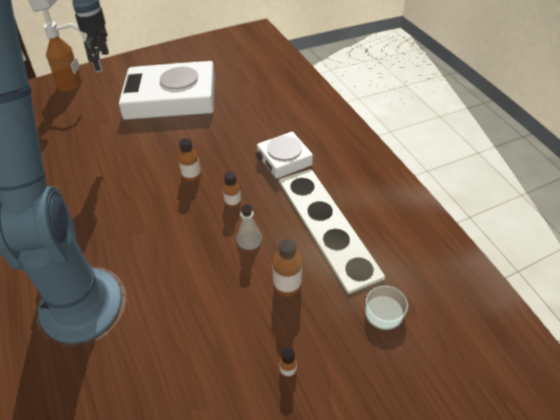

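```bash
cat > h.py <<'E'
from bench import *
import cv2,numpy as np
def P(c): 
    p=camera_params(c); return p["K"],np.array(p["dist_coeffs"]),np.array(p["camera_from_world"])
def ray(par,uv):
    K,D,T=par; x=cv2.undistortPoints(np.array([[uv]],float),K,D)[0,0]
    R=T[:3,:3]; return -R.T@T[:3,3], (R.T@np.r_[x,1])/np.linalg.norm(np.r_[x,1])
def at_z(par,uv,z):
    o,d=ray(par,uv); return o+d*(z-o[2])/d[2]
def tri(obs):
    A=np.zeros((3,3));b=np.zeros(3);rs=[ray(*o) for o in obs]
    for o,d in rs: M=np.eye(3)-np.outer(d,d);A+=M;b+=M@o
    X=np.linalg.solve(A,b); return X,[round(1e3*np.linalg.norm((np.eye(3)-np.outer(d,d))@(X-o)),1) for o,d in rs]
def proj(par,X):
    K,D,T=par; return cv2.projectPoints(np.array([X],float),T[:3,:3],T[:3,3],K,D)[0].ravel()
def blob(im,uv,th=48,r=45,chroma=22):
    """dark neutral blob nearest uv: centroid, area, bbox"""
    i=im.astype(int); m=((i.max(2)<th)&(i.max(2)-i.min(2)<chroma)).astype(np.uint8)
    n,l,s,c=cv2.connectedComponentsWithStats(m)
    best=[k for k in range(1,n) if s[k,4]>25]
    k=min(best,key=lambda k:np.hypot(*(c[k]-uv))); return c[k],s[k]
E
python3 - <<'E'
from h import *
S,D=P("scene"),P("side")
s=cv2.imread("pics/scene0.png");d=cv2.imread("pics/side0.png")
pts={"d":((341,215),(302,186)),"c":((308,237),(320,211)),"b":((269,258),(336,239)),"a":((229,285),(359,269)),
"30":((105,220),(288,355)),"60":((308,139),(230,178)),"125":((336,93),(186,146)),"250":((198,185),(288,249))}
for k,(a,b) in pts.items():
    print(k,"px",s[a[1],a[0]],d[b[1],b[0]])
    ca,sa=blob(s,a);cb,sb=blob(d,b)
    print("  ",np.round(ca,1),sa,np.round(cb,1),sb,tri([(S,ca),(D,cb)]))
for n,a,b in (("stirrer",(385,183),(284,149)),("flask stopper",(257,153),(247,210)),("dish",(175,314),(386,308))): print(n,tri([(S,a),(D,b)]))
E
```

```text
d px [47 46 46] [58 64 67]
   [340.5 214.8] [328 205  26  21 392] [230.2 181.1] [226 179   9   5  31] (array([ 0.51634384,  0.26856853, -0.13301026]), [np.float64(68.5), np.float64(68.5)])
c px [45 46 48] [55 62 65]
   [307.2 236.5] [294 225  28  24 442] [230.2 181.1] [226 179   9   5  31] (array([ 0.51823601,  0.14561006, -0.05502574]), [np.float64(111.1), np.float64(111.1)])
b px [43 45 46] [64 74 78]
   [268.1 257.2] [254 245  29  25 503] [230.2 181.1] [226 179   9   5  31] (array([0.51945094, 0.02121518, 0.04013042]), [np.float64(146.5), np.float64(146.5)])
a px [41 41 39] [79 93 99]
   [228.7 284.3] [214 271  31  28 576] [287.7 359.2] [283 356  10   7  48] (array([ 0.45541204, -0.13741422, -0.38885672]), [np.float64(22.4), np.float64(22.4)])
30 px [31 22 26] [40 41 50]
   [104.4 220.4] [ 98 214  14  14 152] [287.7 359.2] [283 356  10   7  48] (array([ 0.37415127, -0.34171276,  0.05920685]), [np.float64(2.5), np.float64(2.5)])
60 px [30 27 30] [55 57 64]
   [307.2 137.7] [302 131  12  15 146] [230.2 181.1] [226 179   9   5  31] (array([0.44213743, 0.15155052, 0.081385  ]), [np.float64(4.0), np.float64(4.0)])
125 px [26 27 25] [41 44 51]
   [336.   92.9] [330  86  13  15 147] [230.2 181.1] [226 179   9   5  31] (array([0.43886783, 0.18671745, 0.13395464]), [np.float64(65.9), np.float64(65.9)])
250 px [34 31 34] [70 78 86]
   [197.8 184.9] [189 176  18  19 279] [230.2 181.1] [226 179   9   5  31] (array([ 0.43537728, -0.09002966,  0.20442169]), [np.float64(92.1), np.float64(92.1)])
stirrer (array([0.6355773 , 0.23792897, 0.0459768 ]), [np.float64(0.7), np.float64(0.7)])
flask stopper (array([0.43632677, 0.01216505, 0.10980113]), [np.float64(0.6), np.float64(0.6)])
dish (array([ 0.62956107, -0.3111389 ,  0.02082585]), [np.float64(0.6), np.float64(0.6)])
```

Run:
```python
from h import *
S,D=P("scene"),P("side")
s=cv2.imread("pics/scene0.png");d=cv2.imread("pics/side0.png")
pts={"d":((341,215),(302,186)),"c":((308,237),(320,211)),"b":((269,258),(336,239)),"a":((229,285),(359,269)),
"30":((105,220),(288,355)),"60":((308,139),(230,178)),"125":((336,93),(186,146)),"250":((198,185),(288,249))}
for k,(a,b) in pts.items():
    ca,sa=blob(s,a);t=dict(d=85,c=85,b=95,a=115).get(k,75 if k!="250" else 95)
    cb,sb=blob(d,b,t)
    X,e=tri([(S,ca),(D,cb)]); print(k,np.round(cb,1),sb,np.round(X,4),e)
    if k in "abcd": print("   z=.017:",np.round(at_z(S,ca,.017),4),np.round(at_z(D,cb,.017),4))
```

```text
d [302. 186.] [292 179  22  15 267] [0.6306 0.1104 0.0151] [np.float64(0.1), np.float64(0.1)]
   z=.017: [0.6314 0.1094 0.017 ] [0.6297 0.1086 0.017 ]
c [319.8 210.7] [309 202  23  18 322] [0.6329 0.0112 0.0143] [np.float64(0.3), np.float64(0.3)]
   z=.017: [0.634  0.0103 0.017 ] [0.6317 0.0088 0.017 ]
b [336.  238.6] [324 230  25  19 371] [ 0.6262 -0.0889  0.0149] [np.float64(0.2), np.float64(0.2)]
   z=.017: [ 0.6273 -0.0898  0.017 ] [ 0.6252 -0.09    0.017 ]
a [359.  269.1] [346 258  27  23 443] [ 0.6317 -0.1912  0.0137] [np.float64(0.2), np.float64(0.2)]
   z=.017: [ 0.6331 -0.1916  0.017 ] [ 0.6303 -0.1932  0.017 ]
30 [287.5 354.8] [282 348  12  15 147] [ 0.3776 -0.3388  0.0656] [np.float64(0.7), np.float64(0.7)]
60 [229.7 178. ] [225 172  10  13 105] [0.4435 0.1524 0.0865] [np.float64(0.2), np.float64(0.2)]
125 [185.2 144.8] [180 139  11  13 119] [0.3731 0.3004 0.1098] [np.float64(0.2), np.float64(0.2)]
250 [286.9 248. ] [280 240  15  18 218] [ 0.4645 -0.1494  0.1384] [np.float64(0.7), np.float64(0.7)]
```

```bash
cat >> h.py <<'E'
H={"30":.078,"60":.098,"125":.122,"250":.150}
CAP={"30":(.3776,-.3388),"60":(.4435,.1524),"125":(.3731,.3004),"250":(.4645,-.1494)}
PAD={"30":(.6306,.1095),"60":(.6329,.0100),"125":(.6262,-.0895),"250":(.6317,-.1920)}
r=.5**.5; Q=[[r,r,0,0],[r,-r,0,0]]
E
python3 - <<'E'
from h import *
for q in Q:
    for n in H:
        h=H[n]
        print(n,[None if (j:=inverse_kinematics(p,q)) is None else np.round(j,2).tolist() for p in ([*CAP[n],h-.009],[*CAP[n],h+.18],[*PAD[n],h+.009],[*PAD[n],h+.18])])
q=min((q for q in Q if inverse_kinematics([*CAP["250"],.29],q) is not None),key=lambda q:np.abs(np.array(inverse_kinematics([*CAP["250"],.29],q))-read_qpos()).max())
print(q)
X=[*CAP["250"],.29]; move_ptp(X,q)
p=P("wrist"); im=read_camera("wrist"); cv2.imwrite("pics/w250.png",im[:,:,::-1])
print(proj(p,[*CAP["250"],.15]), read_time_s(), read_eef_pos(), np.round(ray(p,(278,205)),3))
E
```

```text
30 [[-0.02, 0.48, 0.79, 2.1, -0.5, 0.76, 1.09], [-0.2, 0.13, 0.92, 1.96, -0.11, 1.11, 0.77], [-0.71, 0.63, 0.62, 1.76, -0.45, 0.9, 0.11], [-0.75, 0.41, 0.66, 1.64, -0.27, 1.18, -0.02]]
60 [[-0.86, 0.3, 0.49, 2.17, -0.21, 0.72, -0.23], [-0.93, -0.01, 0.52, 2.01, 0.01, 1.15, -0.42], [-0.58, 0.59, 0.65, 1.77, -0.43, 0.93, 0.26], [-0.64, 0.39, 0.72, 1.64, -0.27, 1.21, 0.14]]
125 [[-1.11, 0.26, 0.38, 2.13, -0.13, 0.78, -0.64], [-1.14, -0.0, 0.37, 1.95, 0.0, 1.2, -0.76], [-0.48, 0.58, 0.73, 1.76, -0.46, 0.98, 0.43], [-0.57, 0.4, 0.84, 1.61, -0.31, 1.27, 0.33]]
250 [[-0.6, 0.32, 0.94, 2.11, -0.34, 0.87, 0.54], [-1.01, -0.1, 1.2, 1.92, 0.1, 1.26, 0.16], [-0.47, 0.72, 1.01, 1.68, -0.67, 1.13, 0.73], [-0.5, 0.53, 1.06, 1.51, -0.46, 1.37, 0.59]]
30 [[-0.37, 0.98, 1.37, 2.11, -1.12, 1.13, -1.57], [-0.55, 0.34, 1.42, 1.97, -0.37, 1.15, -2.12], [0.61, 0.98, -1.25, 1.69, 0.99, 1.24, 2.25], [0.61, 0.69, -1.24, 1.57, 0.67, 1.36, 2.44]]
60 [[-0.5, 0.27, 0.09, 2.15, -0.04, 0.72, 2.76], [-0.67, 0.0, 0.26, 2.0, -0.0, 1.14, 2.72], [-0.95, 1.07, 1.36, 1.79, -1.11, 1.29, -2.43], [-0.98, 0.74, 1.38, 1.65, -0.73, 1.38, -2.64]]
125 [[-0.69, 0.25, -0.08, 2.11, 0.03, 0.78, 2.35], [-0.79, 0.01, 0.02, 1.93, -0.0, 1.2, 2.38], [-0.8, 1.02, 1.37, 1.78, -1.05, 1.29, -2.3], [-0.83, 0.7, 1.38, 1.62, -0.69, 1.41, -2.51]]
250 [[-0.87, 0.66, 1.39, 2.12, -0.77, 1.04, -2.21], None, [-0.61, 1.0, 1.37, 1.69, -1.01, 1.34, -2.19], [-0.61, 0.73, 1.38, 1.52, -0.72, 1.48, -2.37]]
[0.7071067811865476, 0.7071067811865476, 0, 0]
[276.36382799 200.15360923] 4.3917 [ 0.46501554 -0.14841663  0.29009343] [[ 0.466 -0.082  0.413]
 [ 0.002 -0.265 -0.964]]
```

View pics/w250.png

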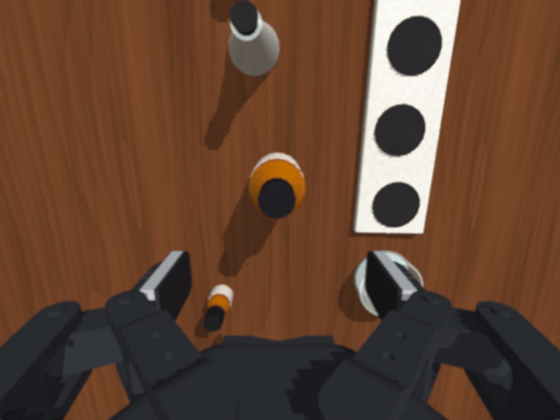

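```bash
cat >> h.py <<'E'
q=Q[0]
def look(n):
    p=P("wrist"); im=read_camera("wrist"); cv2.imwrite(f"pics/look{n}_{int(read_time_s()*10)}.png",im[:,:,::-1])
    pred=proj(p,[*CAP[n],H[n]-.004]); c,s=blob(im[:,:,::-1],pred,60)
    X=at_z(p,c,H[n]-.004); print("wrist",n,np.round(pred,1),np.round(c,1),s[2:],np.round(X,4)); return X
def job(n,above=True):
    h=H[n]; z=h-.009; x,y=CAP[n]; px,py=PAD[n]; zc=z+.185
    if above: move_ptp([x,y,h+.14],q); 
    X=look(n); d=X[:2]-CAP[n]
    if np.hypot(*d)<.008: x,y=np.array(CAP[n])+.7*d
    else: print("LARGE",d); return
    movel([x,y,h+.05],q,.3); move_gripper(.080); movel([x,y,z],q,.12)
    move_gripper(.01,50); print("gap",read_finger_gap(),"F",read_grasp_force(),read_time_s())
    if read_finger_gap()<.02: print("MISS"); return
    movel([x,y,z+.02],q,.08); movel([x,y,zc],q,.25)
    print("gap",read_finger_gap(),read_ft_force())
    movel([px,py,zc],q,.3); e=read_eef_pos(); print("err",np.round(np.array([px,py,zc])-e,4))
    movel([px,py,z+.04],q,.2); movel([px,py,z+.0185],q,.04); print("F",np.round(read_ft_force(),1),np.round(read_eef_pos(),4))
    move_gripper(.075); pause(.2); movel([px,py,z+.08],q,.15); print(n,"done",read_time_s())
E
python3 - <<'E'
from h import *
job("250")
cv2.imwrite("pics/after250.png",read_camera("side")[:,:,::-1])
E
```

```text
wrist 250 [276.9 198.2] [276.7 197.6] [  36   40 1103] [ 0.4643 -0.1487  0.146 ]
gap 0.03462268680370785 F 49.3745881319046 6.5
gap 0.035063581403261976 [-0.69461085  1.07999721 -3.2052115 ]
err [ 0.0006 -0.     -0.    ]
F [ 0.5 -0.2 -2.4] [ 0.6317 -0.192   0.1592]
250 done 12.075
```

View pics/after250.png

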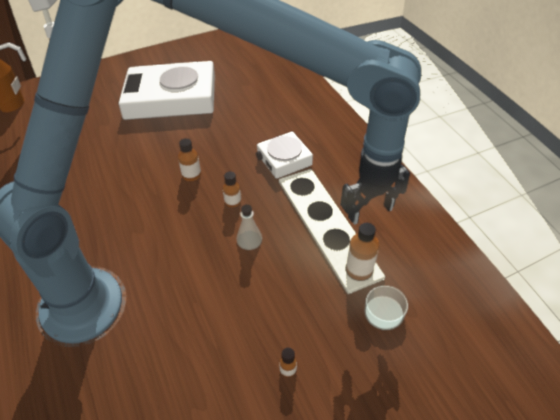

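Bottle_250 stands upright on pad_a at about (363,252), and the flask at (248,233) hasn't moved. Continuing with 125 and 60.

```bash
sed -i 's/movel(\[px,py,z+.08\],q,.15)/movel([px,py,z+.06],q,.15); movel([px,py,.30],q,.3)/' h.py
python3 - <<'E'
from h import *
job("125"); job("60")
cv2.imwrite("pics/after60.png",read_camera("side")[:,:,::-1])
E
```

```text
wrist 125 [276.  197.3] [276.1 196.3] [ 32  35 879] [0.3732 0.3014 0.118 ]
gap 0.03138981102683403 F 49.148032665252686 16.0083
gap 0.031458866513872696 [ 0.08554477 -0.29909301 -2.06199253]Traceback (most recent call last):
  File "<stdin>", line 2, in <module>
  File "h.py", line 42, in job
    movel([px,py,zc],q,.3); e=read_eef_pos(); print("err",np.round(np.array([px,py,zc])-e,4))
    ~~~~~^^^^^^^^^^^^^^^^^
bench.MotionError: the arm cannot follow that straight line within its joint ranges
```

```bash
python3 - <<'E'
s=open("h.py").read()
a="    movel([px,py,zc],q,.3); e=read"
assert a in s
s=s.replace(a,"    put(n)\ndef put(n):\n    z=H[n]-.009; px,py=PAD[n]; zc=z+.185\n    try: movel([px,py,zc],q,.3)\n    except MotionError: move_ptp([px,py,zc],q)\n    e=read")
open("h.py","w").write(s)
E
python3 - <<'E'
from h import *
put("125"); job("60")
cv2.imwrite("pics/after60.png",read_camera("side")[:,:,::-1])
E
```

```text
err [-0.0003 -0.002   0.0005]
F [ 0.7 -0.4 -1.3] [ 0.6261 -0.0896  0.1313]
125 done 22.2
wrist 60 [276.4 197.3] [276.8 195.7] [ 29  32 744] [0.4439 0.154  0.094 ]
gap 0.028462199599649952 F 48.98143708705902 25.45
gap 0.02852101344630176 [-0.53450092  0.41649746 -0.60113595]
err [ 0.0004 -0.0009  0.0004]
F [-0.5  0.4 -0.4] [0.6329 0.0099 0.1072]
60 done 32.1583
```

View pics/after60.png

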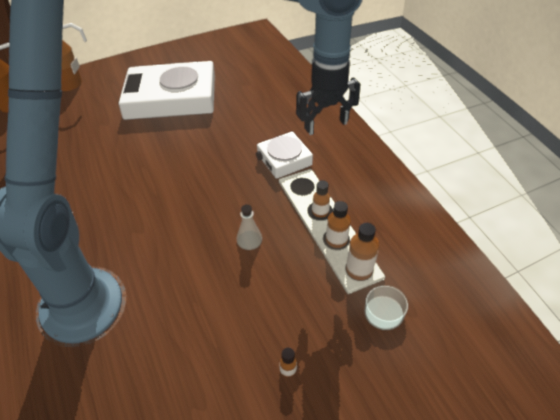

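Bottles 60, 125 and 250 stand at (321,200), (338,225) and (363,252), the flask is unmoved, and the last bottle is at (288,362).

Run:
```python
from h import *
job("30")
move_ptp([.45,.25,.32],q)
S,D=P("scene"),P("side")
s=read_camera("scene")[:,:,::-1];d=read_camera("side")[:,:,::-1]
cv2.imwrite("pics/fs.png",s);cv2.imwrite("pics/fd.png",d)
for n in H:
    X=[*PAD[n],.017+H[n]-.012]; a,b=proj(S,X),proj(D,X)
    try:
        ca,_=blob(s,a); cb,_=blob(d,b,{"250":95}.get(n,80)); Y,e=tri([(S,ca),(D,cb)]); print(n,np.round(1e3*(Y-X),1),e)
    except Exception as ex: print(n,ex)
print(read_time_s())
```

```text
wrist 30 [275.1 198.7] [365.2 283.8] [ 25  66 969] [ 0.4701 -0.4286  0.074 ]
LARGE [ 0.09252473 -0.08976983]
30 [  0.1   0.7 -68. ] [np.float64(0.0), np.float64(0.0)]
60 [-0.3 -2.5 -0.2] [np.float64(0.9), np.float64(0.9)]
125 [-1.4 -1.  -1.7] [np.float64(0.2), np.float64(0.2)]
250 [-1.  -0.8  0.3] [np.float64(0.4), np.float64(0.4)]
36.1333
```

View pics/fs.png

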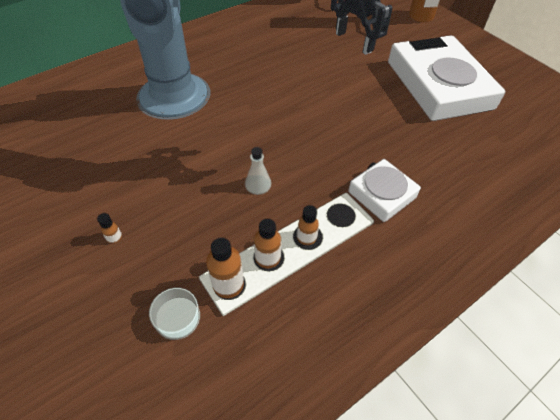

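View pics/fd.png

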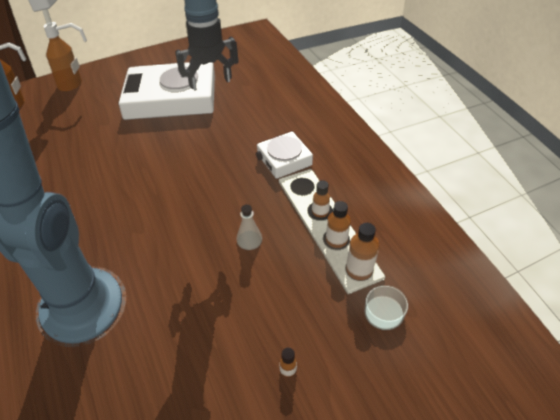

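The three placed bottles are centred: scene (227,270), (267,245), (308,227). Bottle_30 is untouched at (110,228) because its wrist detection picked the wrong blob, so I'll check that picture.

```bash
cp pics/look30_*.png pics/l30.png; python3 -c "
import cv2;i=cv2.imread('pics/l30.png');print(i[170:240:8,275].tolist())"
```

```text
[[182, 213, 245], [20, 184, 254], [62, 56, 57], [72, 65, 68], [70, 65, 66], [70, 64, 65], [82, 129, 211], [81, 129, 214], [80, 129, 214]]
```

View pics/l30.png

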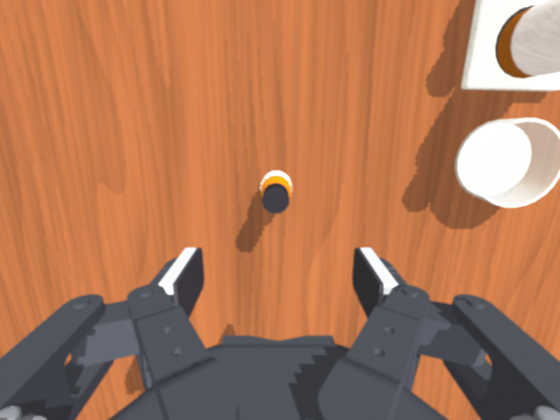

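The cap is at (276,198), where it was predicted. The picture was just exposed brighter than the threshold allowed for, so I'll raise it and run the last bottle.

```bash
sed -i 's/pred,60)/pred,90)/' h.py
python3 - <<'E'
from h import *
move_ptp([.50,-.1,.34],q)
job("30")
move_ptp([.45,.25,.34],q)
S,D=P("scene"),P("side")
s=read_camera("scene")[:,:,::-1];d=read_camera("side")[:,:,::-1]
cv2.imwrite("pics/fs2.png",s);cv2.imwrite("pics/fd2.png",d)
for n in H:
    X=[*PAD[n],.017+H[n]-.012]; a,b=proj(S,X),proj(D,X)
    ca,_=blob(s,a); cb,_=blob(d,b,{"250":95}.get(n,80)); Y,e=tri([(S,ca),(D,cb)]); print(n,np.round(1e3*(Y-X),1),e)
print(read_time_s())
E
```

```text
wrist 30 [275.  199.4] [275. 199.] [ 25  29 566] [ 0.3777 -0.3385  0.074 ]
gap 0.024651827546823976 F 48.95244061946869 40.5083
gap 0.024622823086228644 [ 0.1984385   0.07363981 -1.04467843]
err [ 0.0005  0.0024 -0.0002]
F [-0.   0.1 -0.5] [0.6306 0.1094 0.0873]
30 done 47.025
30 [-1.8 -1.3 -2.7] [np.float64(1.7), np.float64(1.7)]
60 [-0.2 -2.2 -0.3] [np.float64(0.6), np.float64(0.6)]
125 [-1.3 -1.  -1.3] [np.float64(0.3), np.float64(0.3)]
250 [-1.1 -0.9  0.4] [np.float64(0.4), np.float64(0.4)]
48.05
```

View pics/fs2.png

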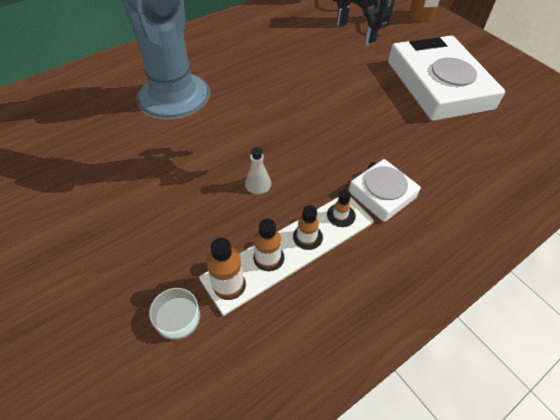

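All four stand centred: smallest at (342,208) by the stirrer, largest at (227,270), and the flask is still at (258,175).

```bash
python3 -c "
from bench import *
print(sign_off())"
```

```text
the job is handed in; nothing more can be done
None
```

The job is handed in at about 48 s: all four bottles stand upright in size order, smallest by the stirrer, each measured within about 3 mm of its disc's centre, and the flask stands where it was; the judge's verdict wasn't shown.

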